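# Put three plaster limb casts back on their own job trays

## Task

The three plaster limb casts each stand on the wrong job tray. Move them one at a time so that each ends standing upright in the middle of the tray that has the colour of its collar, parking one for a while on the empty grey tray. Set the casts down gently, only ever on the trays and never on the bench top, do not drop or tip them over, and leave the glue bottle, the jar and the steel cup where they are.

Things in the scene. Friction and masses are not known exactly. Their poses are not given: they have to be found in the camera images.
- red_cast: loose off-white plaster limb cast with a red collar, 0.25 to 0.5 kg, upright on a tray of another colour. Conical, 74 mm across near the foot, narrower above; flat foot 70 mm across, 76 mm tall; on it the red collar disc (50 mm across, 76 to 84 mm up), then a steel pipe 22 mm thick, 84 to 137 mm up: grip it there from above, any yaw. Origin: centre of the underside, z up along the pipe
- blue_cast: loose off-white plaster limb cast with a blue collar, 0.25 to 0.5 kg, upright on a tray of another colour. Waisted, 56 mm across at mid height; flat foot 70 mm across, 76 mm tall; on it the blue collar disc (50 mm across, 76 to 84 mm up), then a steel pipe 22 mm thick, 84 to 137 mm up: grip it there from above, any yaw. Origin: centre of the underside, z up along the pipe
- yellow_cast: loose off-white plaster limb cast with a yellow collar, 0.25 to 0.5 kg, upright on a tray of another colour. Bulging, 84 mm across at mid height; flat foot 70 mm across, 76 mm tall; on it the yellow collar disc (50 mm across, 76 to 84 mm up), then a steel pipe 22 mm thick, 84 to 137 mm up: grip it there from above, any yaw. Origin: centre of the underside, z up along the pipe
- red_tray: round shallow red plastic tray, fixed to the bench, 120 mm across and 16 mm tall, rim wall 4 mm, inside 110 mm across, floor 8 mm above the bench; a thin white circle, 72 mm across, marks the middle of its floor. The place of the cast with the red collar. Origin: centre of the underside, at bench height, z up
- blue_tray: round shallow blue plastic tray, fixed to the bench, 120 mm across and 16 mm tall, rim wall 4 mm, inside 110 mm across, floor 8 mm above the bench; a thin white circle, 72 mm across, marks the middle of its floor. The place of the cast with the blue collar. Origin: centre of the underside, at bench height, z up
- yellow_tray: round shallow yellow plastic tray, fixed to the bench, 120 mm across and 16 mm tall, rim wall 4 mm, inside 110 mm across, floor 8 mm above the bench; a thin white circle, 72 mm across, marks the middle of its floor. The place of the cast with the yellow collar. Origin: centre of the underside, at bench height, z up
- grey_tray: round shallow grey plastic tray, fixed to the bench, 120 mm across and 16 mm tall, rim wall 4 mm, inside 110 mm across, floor 8 mm above the bench; a thin white circle, 72 mm across, marks the middle of its floor. Empty at the start: the parking place. Origin: centre of the underside, at bench height, z up
- glue_bottle: bystander: loose white bottle with an orange cap and yellow label, 52 mm across, 115 mm tall, standing among the trays. Origin: centre of the underside
- screw_jar: bystander: loose amber jar with a brass-coloured lid, 50 mm across, 70 mm tall, standing among the trays. Origin: centre of the underside
- tin_cup: bystander: loose steel cup, 56 mm across the rim, 70 mm tall, standing among the trays. Origin: centre of the underside
Not all that is in view belongs to the job. Several things look just like the red_tray: the one meant starts nearest to the robot's base.

How it is judged:
By the outcome, as a careful person would: the job done as asked, in the order asked, and still so for the second after the job is handed in, with the robot touching nothing.
It also fails if it takes over 112 s, if anything falls off the work surface, if the arm or the gripper's body presses on something with over 40 N, if the wrist force passes 120 N, or if a joint passes its speed limit or range.

## Robot

A 6-joint arm with a two-finger parallel gripper is mounted at the origin on the work surface. World frame = base frame: x ahead of the robot, y to its left, z up, the work surface at z = 0. Lengths are in m, angles in degrees, forces in N, time in s.
With the tool pointing down it reaches from about 0.275 to 0.775 m from the base axis. Payload 14.6 kg.
Tool frame: the origin (TCP) lies on the centre line of the jaws, within the pads' length; the fingertips stand 14 mm ahead of it and the grasp point (between the pads) lies 5 mm behind it; z points along the fingers, y is the direction in which the jaws open and shut (so a half turn about z gives the same grasp; the last joint's range is limited). The gripper opens to 85 mm and grips with 20 to 120 N. Pads are 22 mm wide; open, the fingers measure 114 mm over their backs; the gripper's body (76 mm by 85 mm) begins 54 mm behind the grasp point. The pads swing forward as they close: fully open they stand 13 mm farther back than shut.
Start: joints at [64.326, 15.075, -2.767, 72.158, 0, 81.102], TCP at [0.152, 0.503, 0.245] pointing down, gripper open.
Joint ranges: [-151.79, 151.79], [-50.71, 97.33], [-67.44, 78.34], [-121.81, 120.89], [-77.56, 73.72], [-180, 180]. Speed limits (degrees/s): [108.29, 108.29, 147.25, 159.86, 180, 180].

## Interface

Orientations are given as [roll, pitch, yaw] about the fixed x, y, z axes, in that order (R = Rz(yaw) Ry(pitch) Rx(roll)).
In Python, from plant import r gives the robot as it stands. Calls block until the motion is done:
- r.reach(position, orientation): joint-space move of the TCP to a pose.
- r.move_linear(position, attitude=None, v=0.15): straight line of the TCP; attitude=None keeps the orientation; v is the mean speed in m/s.
- r.move_joints(angles): joint-space move.
- r.ungrasp() and r.gripper_close(): open the fingers fully, or close them until they stop; the grip force is fixed at half the most.
- r.pause(seconds).
- r.ik(position, orientation): joint angles nearest the present ones, or None.
- r.read_camera(name): name is "scene" or "top" or "wrist"; returns a dict with "image" (480x640x3 uint8, red, green, blue), "fx", "fy", "cx", "cy" (pixels), "R" (3x3) and "t" (3): a world point X has camera coordinates R X + t. Camera axes: x right, y down, z forward; pixel columns grow to the right and rows downward; lengths in m; the calibration is good to about 2 mm. A picture is of the moment at which its call begins. There is no depth.
A pose or a line that the arm cannot do raises r.MotionError and nothing moves.
- r.close_job(): hands the job in, once; it reports no verdict.
Trained networks look in a picture, given as the dict that the camera call returned (one of the last four; its "shot" number tells which), for a name from the list of things; names that differ only in an ending like _2 or _b are one class to them, and where a whole thing is asked for, a point or a joint stands for the part that bears it (a point fixed in the world has none). Each returns a list of dicts, best first, with "conf" (0 to 1); they miss things now and then, are a little off and sometimes report something else, mostly with a low value. They report only what shows in the picture. A call takes as long as a camera call. They do not tell look-alikes from the thing itself.
- r.spot_in(label, picture): "centre" ([x, y, z] in m, in world coordinates, good to about 4 mm: the middle of the surface that is visible of it).
- r.cut_out(label, picture): "region" (480x640 bool, what is visible of it).
- r.spot_point(label, picture): "centre" ([x, y, z] in m, in world coordinates, good to about 4 mm: a listed point, or the origin of a listed thing).
Readings, each from a call of its own:
- r.read_t(): time.
- r.read_joint_positions(): joint angles.
- r.read_joint_velocities(): joint speeds.
- r.read_effort(): joint torques, N m.
- r.read_tool_pos(): TCP position.
- r.read_tcp_rot(): TCP orientation.
- r.read_wrist_force(): force on the tool from outside, world axes, zero at the start.
- r.read_torque(): the same for the moment, N m.
- r.read_grip_width(): opening from 0.0 (shut) to 1.0 (fully open).
Only numpy, scipy, OpenCV 4.12 (cv2) and the standard library are available. Lean on these libraries where they do the work, as an engineer would, in place of code of your own. Each camera call takes 0.05 s, during which the arm holds its last target.

## Working session

There is one attempt and no reset: what is moved stays moved. The work goes in short steps, each a Python script; the robot and the scene stay as the last script left them, time stands still between calls to the robot, and variables do not carry over. Pictures are saved under pics/ and viewed, and the job is handed in when it is done.

```bash
mkdir -p pics; ls; python3 - <<'E'
from plant import r
import cv2
print(r.read_t(), r.read_tool_pos(), r.read_tcp_rot())
for n in ["scene","top"]:
    p=r.read_camera(n); cv2.imwrite(f"pics/{n}0.png",p["image"][:,:,::-1]); print(n,p["fx"],p["R"],p["t"])
    for l in ["red_cast","blue_cast","yellow_cast","red_tray","blue_tray","yellow_tray","grey_tray","glue_bottle","screw_jar","tin_cup"]:
        print(l,[(d["conf"],[round(float(v),4) for v in d["centre"]]) for d in r.spot_point(l,p)])
print(r.read_t())
E
```

```text
pics
0.0 [0.15142207 0.50242297 0.24483667] [-1.79940853e+02 -7.95789701e-03  1.63225742e+02]
scene 508.3458729780438 [[ 0.08261777  0.99651245  0.01171489]
 [ 0.79152651 -0.05847154 -0.60833121]
 [-0.60552464  0.05953161 -0.79359681]] [-0.19665989 -0.38953251  1.38876458]
red_cast [(0.74, [0.5725, -0.244, 0.009])]
blue_cast [(0.64, [0.4731, -0.0362, 0.0093])]
yellow_cast [(0.55, [0.4555, 0.3306, 0.0061])]
red_tray [(0.97, [0.453, 0.3329, -0.0011]), (0.6, [0.6266, 0.5561, -0.0022])]
blue_tray [(0.95, [0.5696, -0.2516, 0.0023]), (0.45, [0.4299, -0.1927, 0.0036])]
yellow_tray [(0.63, [0.4744, -0.031, 0.0001])]
grey_tray [(0.82, [0.6534, 0.1584, 0.0015])]
glue_bottle [(0.61, [0.6386, -0.0583, -0.0013])]
screw_jar [(0.68, [0.4863, 0.141, 0.0031]), (0.47, [0.6397, -0.0586, -0.0011])]
tin_cup [(0.91, [0.43, -0.1935, 0.0021]), (0.56, [0.4529, 0.33, 0.0054])]
top 587.3859004526595 [[-0.01697992 -0.99982997 -0.00719095]
 [-0.99646902  0.01751342 -0.08211443]
 [ 0.0822264   0.00577126 -0.99659697]] [0.1644063  0.54224298 1.44538607]
red_cast [(0.58, [0.5767, -0.2448, 0.0079])]
blue_cast [(0.68, [0.4714, -0.038, 0.0087]), (0.19, [0.6419, -0.0614, -0.0038])]
yellow_cast [(0.86, [0.4528, 0.329, 0.0078]), (0.67, [0.4519, 0.3328, 0.0019])]
red_tray [(0.86, [0.6238, 0.5553, 0.0002]), (0.56, [0.4535, 0.3319, 0.0002])]
blue_tray [(0.63, [0.5774, -0.2496, 0.0015]), (0.63, [0.6388, -0.0594, -0.0066]), (0.44, [0.5758, -0.2478, 0.0086])]
yellow_tray [(0.89, [0.4718, -0.0286, -0.0])]
grey_tray [(0.95, [0.6501, 0.157, 0.0011])]
glue_bottle [(0.91, [0.6402, -0.061, -0.0029])]
screw_jar [(0.79, [0.4895, 0.1403, 0.0002])]
tin_cup [(0.92, [0.4257, -0.19, -0.0024]), (0.47, [0.6393, -0.0612, -0.0015])]
1.1
```

View pics/scene0.png

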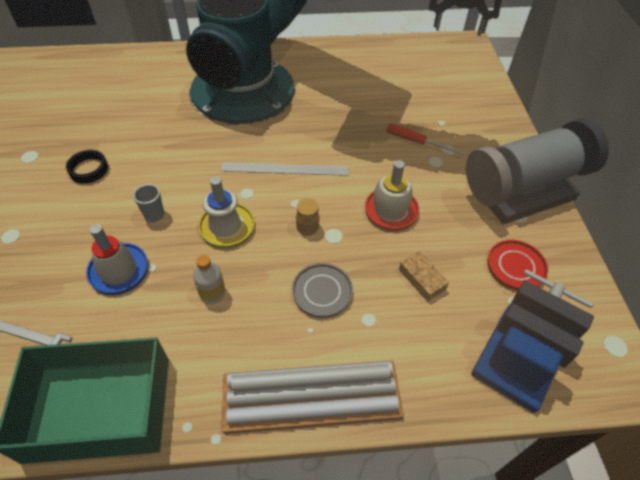

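View pics/top0.png

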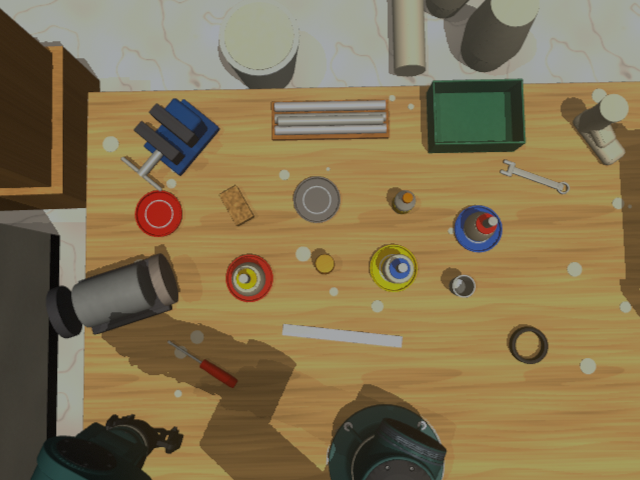

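Yellow cast is on the near red tray (top image 249,278); the red tray at (159,213) is the look-alike. Blue cast is on the yellow tray (393,267), red cast on the blue tray (478,228), and the grey tray (316,199) is empty. Next I refine the positions by fitting models to the colour masks in both cameras.

```bash
cat > h.py <<'E'
from plant import r
import numpy as np, cv2
from scipy.optimize import minimize
HUE={"red":lambda h:(h<6)|(h>172),"yellow":lambda h:(h>24)&(h<36),"blue":lambda h:(h>105)&(h<130)}
def proj(p,X):
    c=np.asarray(X)@np.array(p["R"]).T+np.array(p["t"])
    return np.c_[p["fx"]*c[:,0]/c[:,2]+p["cx"],p["fy"]*c[:,1]/c[:,2]+p["cy"]]
a=np.linspace(0,2*np.pi,48,endpoint=False)
def circ(x,y,z,rad): return np.c_[x+rad*np.cos(a),y+rad*np.sin(a),0*a+z]
def hull(p,rings): return cv2.convexHull(proj(p,np.vstack(rings)).astype(np.float32))[:,0]
S=8
def fill(m,poly,o,v): cv2.fillPoly(m,[np.round((poly-o+0.5)*S-0.5).astype(np.int32)],v)
def cmask(p,col):
    h=cv2.cvtColor(p["image"],cv2.COLOR_RGB2HSV).astype(int)
    if col=="grey": return ((h[...,1]<60)).astype(np.uint8)
    return (HUE[col](h[...,0])&(h[...,1]>(185 if col=="yellow" else 130))&(h[...,2]>40)).astype(np.uint8)
def fit(p,col,kind,xy0,z0=0.008):
    c=proj(p,[[*xy0,0.05]])[0]; W=56
    o=np.round(c-W/2); o=np.clip(o,0,[640-W,480-W]).astype(int)
    m=cmask(p,col)[o[1]:o[1]+W,o[0]:o[0]+W]
    def model(q):
        M=np.zeros((W*S,W*S),np.uint8);x,y=q
        if kind=="tray":
            fill(M,hull(p,[circ(x,y,0,.06),circ(x,y,.016,.06)]),o,1)
        else:
            fill(M,hull(p,[circ(x,y,z0+.076,.025),circ(x,y,z0+.084,.025)]),o,1)
            fill(M,hull(p,[circ(x,y,z0+.084,.011),circ(x,y,z0+.137,.011)]),o,0)
        return cv2.resize(M.astype(np.float32),(W,W),interpolation=cv2.INTER_AREA)
    m0=model(xy0); 
    roi=cv2.dilate((m0>0).astype(np.uint8),np.ones((9,9)))
    n,lab,st,_=cv2.connectedComponentsWithStats(m*roi)
    if kind=="tray":
        t=np.zeros_like(m); pts=cv2.findNonZero(m*roi)
        if n>1:
            keep=np.isin(lab,[i for i in range(1,n) if st[i,4]>12]).astype(np.uint8)
            cv2.fillConvexPoly(t,cv2.convexHull(cv2.findNonZero(keep)),1)
    else: t=(m*roi)
    f=lambda q:np.abs(model(q)-t).sum()
    best=min((minimize(f,np.array(xy0)+d,method="Nelder-Mead",options=dict(initial_simplex=np.array(xy0)+d+np.array([[0,0],[.006,0],[0,.006]]),xatol=1e-4)) for d in ([0,0],[.005,.005],[-.005,-.005])),key=lambda s:s.fun)
    return best.x,best.fun,t.sum(),(m0>.5).sum()
E
cat > m.py <<'E'
from h import *
items=[("red","tray",(.453,.332)),("blue","tray",(.574,-.249)),("yellow","tray",(.473,-.030)),("grey","tray",(.652,.158)),
("red","cast",(.5745,-.2445)),("blue","cast",(.472,-.037)),("yellow","cast",(.454,.330))]
for n in ["top","scene"]:
    p=r.read_camera(n)
    for c,k,xy in items:
        x,f,t,m=fit(p,c,k,xy); print(n,c,k,x.round(4),"res",round(f,1),"of",t,m)
E
python3 m.py
```

```text
top red tray [0.4581 0.3264] res 73.2 of 1751 1829
top blue tray [ 0.5725 -0.2504] res 151.7 of 1704 1853
top yellow tray [ 0.4771 -0.0348] res 61.1 of 1781 1841
top grey tray [0.6546 0.1548] res 105.3 of 1681 1780
top red cast [ 0.5772 -0.2505] res 32.2 of 214 234
top blue cast [ 0.4735 -0.0397] res 104.5 of 155 253
top yellow cast [0.4557 0.3255] res 86.9 of 174 257
scene red tray [0.4849 0.3214] res 186.3 of 1154 1736
scene blue tray [ 0.583  -0.2403] res 114.3 of 1664 1956Traceback (most recent call last):
  File "m.py", line 7, in <module>
    x,f,t,m=fit(p,c,k,xy); print(n,c,k,x.round(4),"res",round(f,1),"of",t,m)
            ~~~^^^^^^^^^^
  File "h.py", line 36, in fit
    cv2.fillConvexPoly(t,cv2.convexHull(cv2.findNonZero(keep)),1)
                         ~~~~~~~~~~~~~~^^^^^^^^^^^^^^^^^^^^^^^
cv2.error: OpenCV(4.12.0) /io/opencv/modules/imgproc/src/convhull.cpp:143: error: (-215:Assertion failed) total >= 0 && (depth == CV_32F || depth == CV_32S) in function 'convexHull'
```

```bash
cat > ov.py <<'E'
from h import *
import sys
def ov(p,draws,pts,fn,half=32,k=6):
    t=[]
    for xy in pts:
        c=np.clip(np.round(proj(p,[[*xy,.03]])[0]),half,[640-half,480-half]).astype(int)
        im=cv2.resize(p["image"][c[1]-half:c[1]+half,c[0]-half:c[0]+half],None,fx=k,fy=k,interpolation=cv2.INTER_NEAREST)[:,:,::-1].copy()
        for poly,col in draws: cv2.polylines(im,[np.round((poly-(c-half)+.5)*k).astype(np.int32)],True,col,1)
        t.append(im)
    cv2.imwrite(fn,np.vstack([np.hstack(t[:2]),np.hstack(t[2:])])[:,:])
if __name__=="__main__":
    T=[(.453,.332),(.574,-.249),(.473,-.030),(.652,.158)]
    C=[(.5745,-.2445),(.472,-.037),(.454,.330)]
    for n in ["top","scene"]:
        p=r.read_camera(n); d=[]
        for x,y in T: d+=[(hull(p,[circ(x,y,.016,.06)]),(0,255,0)),(hull(p,[circ(x,y,.008,.036)]),(255,0,255))]
        for x,y in C: d+=[(hull(p,[circ(x,y,.092,.025)]),(0,255,255)),(hull(p,[circ(x,y,.145,.011)]),(0,0,0))]
        ov(p,d,T,f"pics/ov_{n}.png",half=32,k=4 if 0 else 4)
E
python3 ov.py
```

```text
(no output)
```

View pics/ov_top.png

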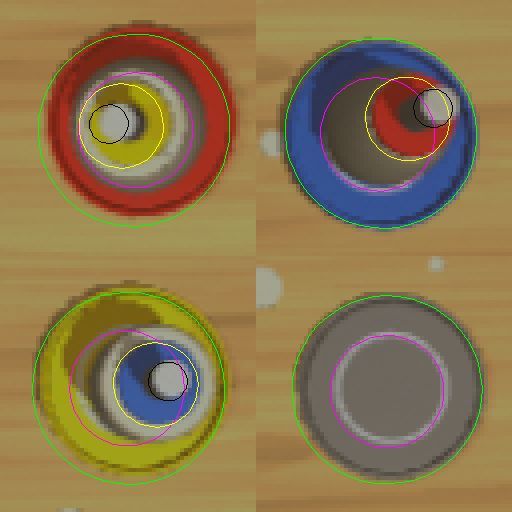

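View pics/ov_scene.png

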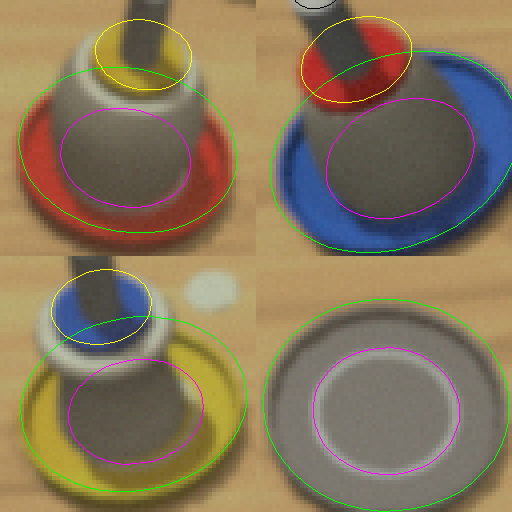

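```bash
sed -i 's/W=56/W=110/; s/np.ones((9,9))/np.ones((13,13))/; s/185 if col=="yellow" else 130/165 if col=="yellow" else 100/; s/>40)).astype/>25)).astype/; s/\[\*xy0,0.05\]/[*xy0,0.03]/' h.py
cat > m.py <<'E'
from h import *
from ov import ov
items=[("red","tray",(.458,.327)),("blue","tray",(.573,-.249)),("yellow","tray",(.477,-.034)),("grey","tray",(.654,.155)),
("red","cast",(.576,-.249)),("blue","cast",(.474,-.040)),("yellow","cast",(.456,.325))]
for n in ["top","scene"]:
    p=r.read_camera(n);d=[]
    for c,k,xy in items:
        x,f,t,m=fit(p,c,k,xy); x,f,t,m=fit(p,c,k,x);print(n,c,k,x.round(4),"res",round(f,1),"of",t,m)
        x,y=x
        if k=="tray": d+=[(hull(p,[circ(x,y,.016,.06)]),(0,255,0)),(hull(p,[circ(x,y,.008,.036)]),(255,0,255))]
        else: d+=[(hull(p,[circ(x,y,.092,.025)]),(0,255,255)),(hull(p,[circ(x,y,.145,.011)]),(0,0,0)),(hull(p,[circ(x,y,.008,.035)]),(0,0,0))]
    ov(p,d,[i[2] for i in items[:4]],f"pics/ov2_{n}.png",half=36,k=4)
E
python3 m.py
```

```text
top red tray [0.4584 0.3273] res 84.1 of 1749 1836
top blue tray [ 0.5725 -0.251 ] res 125.0 of 1732 1860
top yellow tray [ 0.4768 -0.0351] res 54.5 of 1793 1827
top grey tray [0.6544 0.1551] res 108.9 of 1677 1787
top red cast [ 0.5769 -0.2503] res 33.5 of 216 237
top blue cast [ 0.4735 -0.04  ] res 49.2 of 215 255
top yellow cast [0.4554 0.3255] res 77.2 of 188 257
scene red tray [0.4488 0.3328] res 663.5 of 1342 2003
scene blue tray [ 0.5677 -0.2488] res 421.8 of 2244 2664
scene yellow tray [ 0.4687 -0.033 ] res 868.0 of 1309 2174
scene grey tray [0.6492 0.1587] res 256.4 of 2531 2783
scene red cast [ 0.5753 -0.2471] res 81.5 of 331 362
scene blue cast [ 0.4692 -0.0379] res 105.9 of 193 293
scene yellow cast [0.4492 0.3296] res 224.1 of 46 266
```

```bash
python3 -c "
import cv2,numpy as np
cv2.imwrite('pics/ov2.png',cv2.resize(np.hstack([cv2.imread('pics/ov2_top.png'),cv2.imread('pics/ov2_scene.png')]),(800,400)))"
```

```text
(no output)
```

View pics/ov2_top.png

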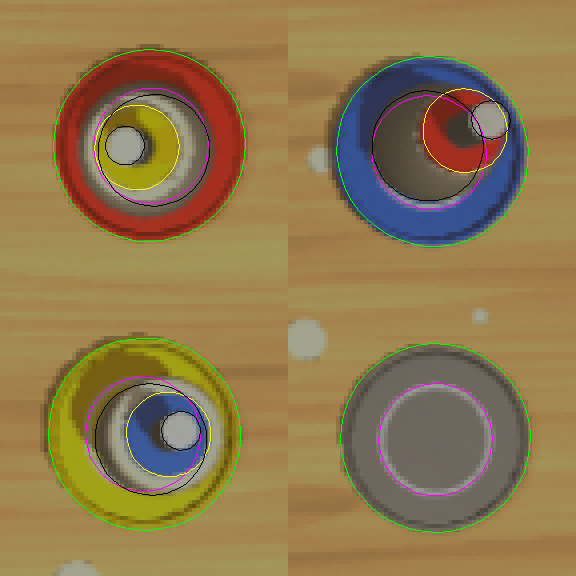

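View pics/ov2_scene.png

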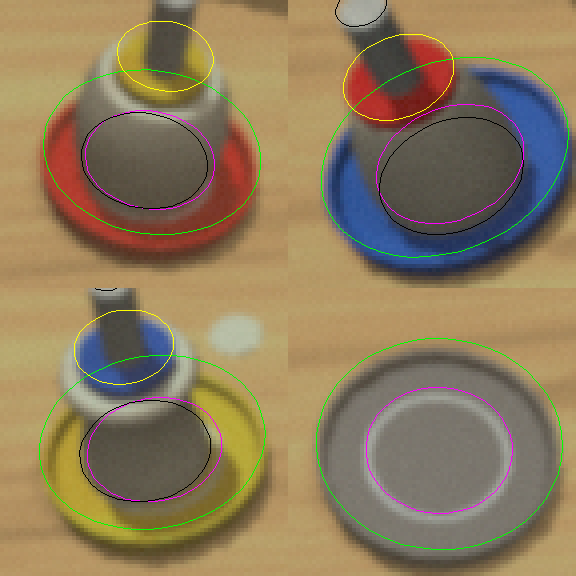

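Top-camera fits sit cleanly on the images: the rims, circles and pipe tops line up. I discount the scene fits because their masks were incomplete. I'll cross-check with the wrist camera while hovering over the yellow cast and the grey tray.

```bash
cat > w1.py <<'E'
from h import *
import pickle
for nm,x,y in [("grey",.654,.156),("yel",.456,.3265)]:
    r.reach([x,y,.34],[180,0,163.2])
    p=r.read_camera("wrist"); pickle.dump(p,open(f"w_{nm}.pkl","wb")); cv2.imwrite(f"pics/w_{nm}.png",p["image"][:,:,::-1])
    print(nm,r.read_t(),r.read_tool_pos(),r.read_joint_positions(),proj(p,[[x,y,.008]]))
for yaw in (163.2,-16.8,90,-90):
    print(yaw,r.ik([.574,-.25,.117],[180,0,yaw]),r.ik([.454,.33,.117],[180,0,yaw]))
E
python3 w1.py
```

```text
grey 3.6583 [0.65360236 0.15696358 0.34011669] [6.56329688e+00 3.18692207e+01 3.92025924e+01 9.73286679e+01
 5.82701882e-03 2.32934617e+01] [[315.42396321 188.86529348]]
yel 4.7333 [0.45713094 0.32596975 0.33975316] [ 2.71817327e+01  1.85022569e+01  1.67713961e+01  8.82751517e+01
 -1.13209366e-02  4.40450213e+01] [[316.21732858 187.52749251]]
163.2 [-30.9870758   28.37022772  -2.04774276  59.58202952   0.
 -14.1870758 ] [ 27.69397577  22.51308086 -12.22225024  55.2646689    0.
  44.49397577]
-16.8 [-30.9870758   28.37022772  -2.04774276  59.58202952   0.
 165.8129242 ] [  27.69397577   22.51308086  -12.22225024   55.2646689     0.
 -135.50602423]
90 [-30.9870758   28.37022772  -2.04774276  59.58202952   0.
  59.0129242 ] [ 27.69397577  22.51308086 -12.22225024  55.2646689    0.
 117.69397577]
-90 [ -30.9870758    28.37022772   -2.04774276   59.58202952    0.
 -120.9870758 ] [ 27.69397577  22.51308086 -12.22225024  55.2646689    0.
 -62.30602423]
```

View pics/w_grey.png

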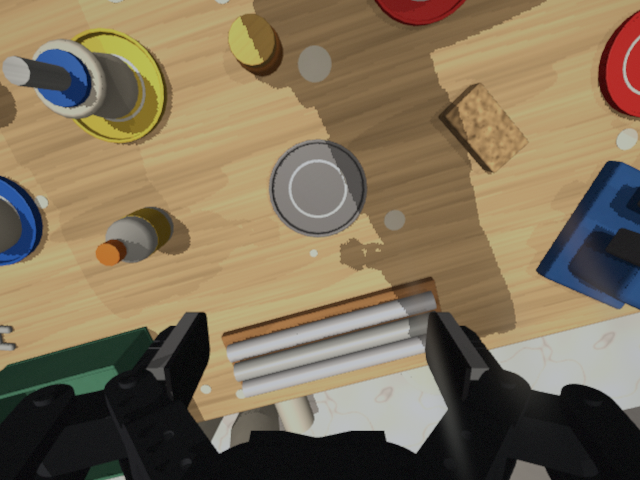

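View pics/w_yel.png

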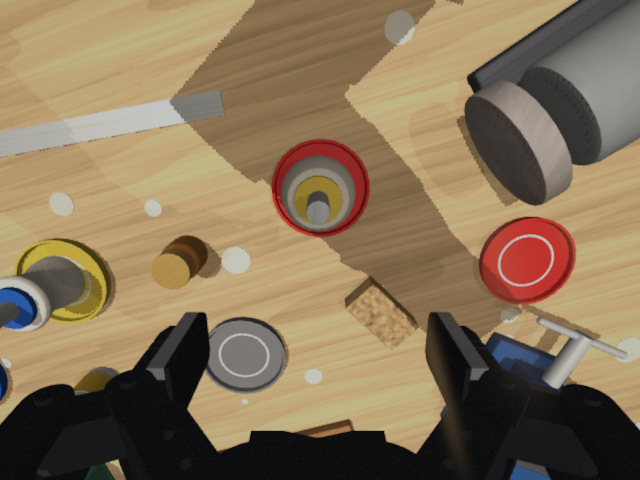

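```bash
cat > w2.py <<'E'
from h import *
from ov import ov
import pickle
from scipy.optimize import least_squares
p=pickle.load(open("w_grey.pkl","rb"));q=pickle.load(open("w_yel.pkl","rb"))
print(np.array(p["R"]).round(3))
g=cv2.cvtColor(p["image"],cv2.COLOR_RGB2GRAY)
c=cv2.HoughCircles(g[130:250,250:390],cv2.HOUGH_GRADIENT,1,200,param1=80,param2=15,minRadius=26,maxRadius=34)
print(c[0][0]+[250,130,0])
c2=cv2.HoughCircles(g[130:250,250:390],cv2.HOUGH_GRADIENT,1,200,param1=80,param2=15,minRadius=44,maxRadius=54)
print(c2[0][0]+[250,130,0])
def at(p,uv,z,x0): return least_squares(lambda s:proj(p,[[*s,z]])[0]-uv,x0).x
print(at(p,(c[0][0][:2]+[250,130]),.008,[.65,.15]),at(p,(c2[0][0][:2]+[250,130]),.016,[.65,.15]))
h=cv2.cvtColor(q["image"],cv2.COLOR_RGB2HSV).astype(int)
m=(((h[...,0]<6)|(h[...,0]>172))&(h[...,1]>120)).astype(np.uint8); m[:120]=0;m[250:]=0;m[:,:255]=0;m[:,390:]=0
hu=cv2.convexHull(cv2.findNonZero(m)); (uv,rr)=cv2.minEnclosingCircle(hu);e=cv2.fitEllipse(hu);print(uv,rr,e, at(q,e[0],.016,[.45,.33]))
x,y=.4554,.3255
d=[(hull(q,[circ(x,y,.145,.011)]),(255,0,255)),(hull(q,[circ(x,y,.092,.025)]),(0,0,255)),(hull(q,[circ(.4584,.3273,.016,.06)]),(0,255,0)),(hull(p,[circ(.6545,.1552,.016,.06)]),(0,255,0))]
ov(q,d,[(.457,.326)]*2,"pics/wo.png",half=60,k=3) if 0 else None
im=cv2.resize(q["image"][130:250,260:380],None,fx=5,fy=5,interpolation=0)[:,:,::-1].copy()
for poly,col in d[:3]: cv2.polylines(im,[np.round((poly-[260,130]+.5)*5).astype(np.int32)],True,col,1)
cv2.imwrite("pics/wo.png",im)
E
python3 w2.py
```

```text
[[ 0.288  0.958  0.002]
 [ 0.911 -0.275  0.306]
 [ 0.294 -0.086 -0.952]]
[317.5        188.5         26.39999962]
[320.5        189.5         46.79999924]
[0.65430547 0.15857488] [0.65521764 0.16206357]
(320.1739501953125, 187.62841796875) 48.94241714477539 ((320.1675109863281, 187.5817413330078), (97.17235565185547, 97.53910064697266), 84.11662292480469) [0.45617598 0.33143261]
```

View pics/wo.png

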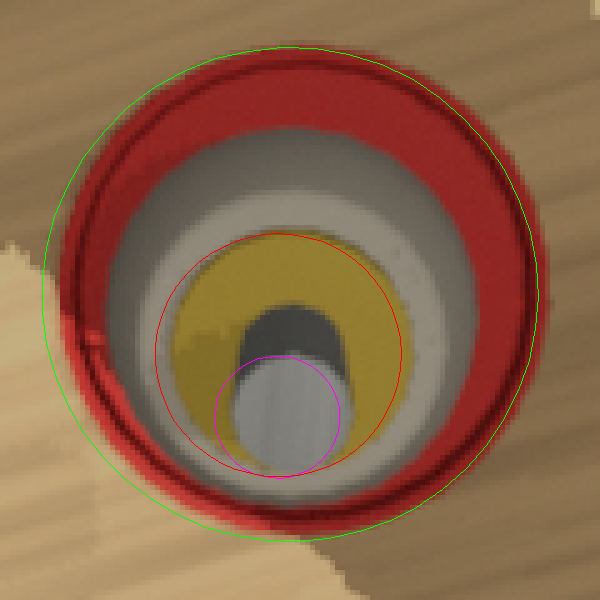

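```bash
cat > mv.py <<'E'
from h import *
RPY=[180,0,163.2]
ZG=.117; ZH=.31
def F(): return np.array(r.read_wrist_force()).round(1)
def pick(x,y):
    r.reach([x,y,.25],RPY); r.move_linear([x,y,ZG],v=.1)
    r.pause(.2); print("at",np.round(r.read_tool_pos(),4),"F",F())
    r.gripper_close(); print("closed",r.read_grip_width(),"F",F(),"Mo",np.round(r.read_torque(),2))
    r.move_linear([x,y,ZG+.02],v=.04); r.pause(.2); print("lifted F",F(),"w",r.read_grip_width())
    r.move_linear([x,y,ZH],v=.15)
    print("t",r.read_t())
def carry(x,y):
    c=r.read_tool_pos(); 
    r.move_linear([x,y,ZH],v=.2) ; r.pause(.2)
    print("over",np.round(r.read_tool_pos(),4),"w",r.read_grip_width(),"F",F(),"t",r.read_t())
def place(x,y):
    r.move_linear([x,y,ZG+.02],v=.12); r.move_linear([x,y,ZG+.004],v=.03); r.pause(.3)
    f0=F()[2]; z=ZG+.004
    while z>ZG-.004:
        z-=.001; r.move_linear([x,y,z],v=.02); r.pause(.1); f=F()[2]
        if f-f0>1.5: break
    print("touch z",round(z,4),np.round(r.read_tool_pos(),4),"f0",f0,"F",F())
def release(x,y):
    r.ungrasp(); r.pause(.2); print("open F",F(),r.read_grip_width())
    r.move_linear([x,y,.20],v=.1); r.move_linear([x,y,ZH],v=.2); print("t",r.read_t())
E
python3 - <<'E'
from mv import *
pick(.4546,.3277)
p=r.read_camera("scene"); cv2.imwrite("pics/s1.png",p["image"][:,:,::-1])
p=r.read_camera("wrist"); cv2.imwrite("pics/s1w.png",p["image"][:,:,::-1])
E
```

```text
at [0.4547 0.3278 0.1173] F [ 0.2 -0.1 -0.1]
closed 0.24346404447081632 F [-1.7 -0.9  3. ] Mo [-0.16  0.15  0.  ]
lifted F [ 0.2 -0.2 -2.7] w 0.2389398550356709
t 9.625
```

View pics/s1.png

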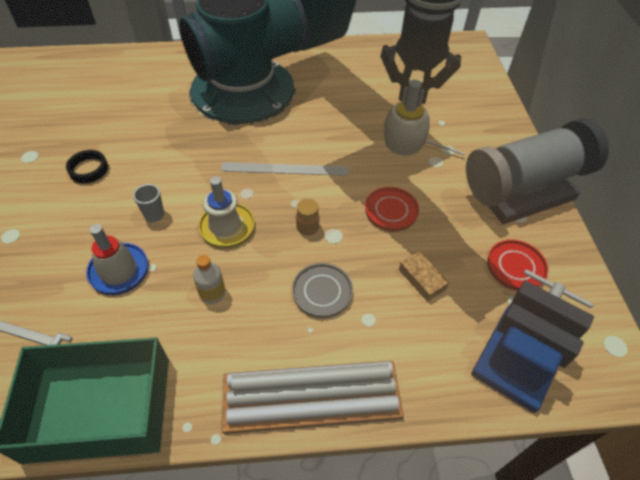

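View pics/s1w.png

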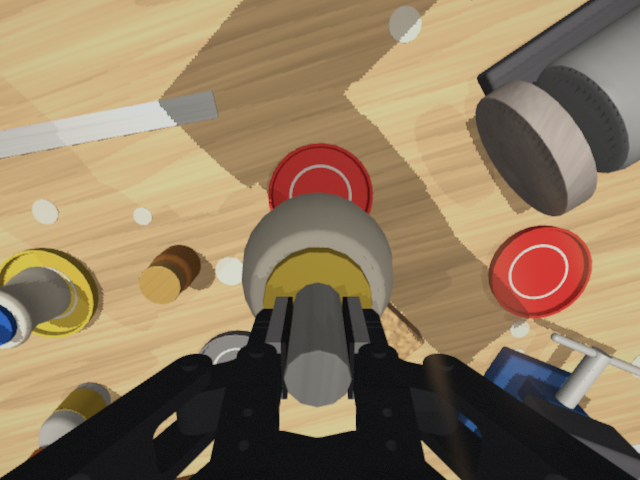

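The yellow cast (scene 408,125) hangs upright and centred in the jaws, and the red tray is empty below it. Next is placing it on the grey tray.

```bash
python3 - <<'E'
from mv import *
x,y=.6537,.1573
carry(x,y); place(x,y); release(x,y)
E
cat > look.py <<'E'
import sys
from h import *
p=r.read_camera("top"); q=r.read_camera("scene"); tag=sys.argv[1]
cv2.imwrite(f"pics/t{tag}.png",p["image"][:,:,::-1]); cv2.imwrite(f"pics/s{tag}.png",q["image"][:,:,::-1])
for s in sys.argv[2:]:
    c,k,x,y=s.split(","); X,f,t,m=fit(p,c,k,(float(x),float(y))); X,f,t,m=fit(p,c,k,X); print(c,k,X.round(4),round(f),t,m)
E
python3 look.py 2 red,tray,.458,.327 yellow,cast,.6545,.155 blue,cast,.4735,-.04 red,cast,.577,-.25 grey,tray,.6545,.155
```

```text
over [0.6533 0.1578 0.3103] w 0.24081363238078676 F [-0.4  0.8 -3.3] t 11.3833
touch z 0.117 [0.6539 0.1573 0.1172] f0 -2.8 F [ 1.  -0.4  0. ]
open F [-0.3  0.3 -0. ] 0.9953926452256389
t 17.8833
red tray [0.4577 0.3267] 75 1759 1825
yellow cast [0.8662 0.1985] 223 0 223
blue cast [ 0.4732 -0.04  ] 50 215 255
red cast [ 0.5769 -0.2508] 33 218 235
grey tray [0.6637 0.1575] 1784 0 1780
```

View pics/s2.png

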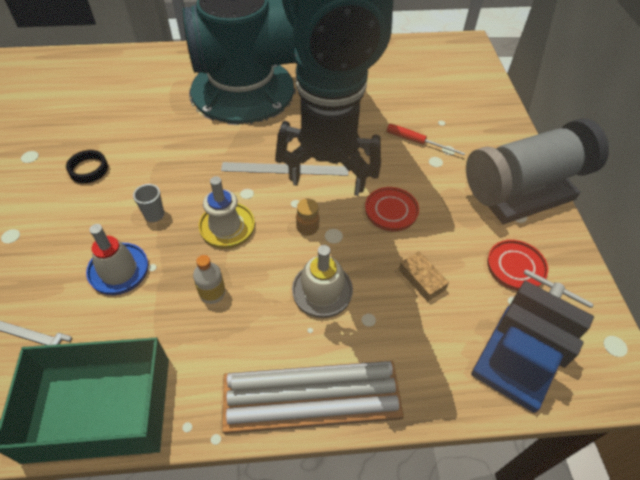

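View pics/t2.png

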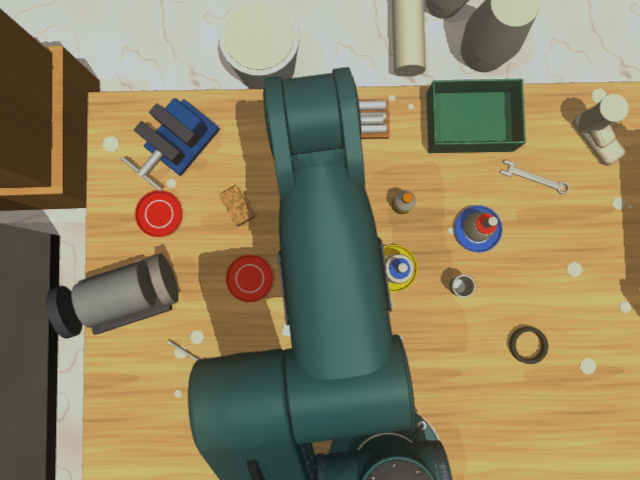

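The yellow cast stands upright on the grey tray (scene 323,285). Next, pick up the red cast.

```bash
python3 - <<'E'
from mv import *
pick(.5761,-.2483)
E
python3 look.py 3 yellow,cast,.6545,.155 blue,tray,.5725,-.251 blue,cast,.4735,-.04
```

```text
at [ 0.5762 -0.2484  0.1173] F [ 0.1 -0.4 -0.2]
closed 0.24208203667138758 F [1.3 2.3 1.8] Mo [ 0.6  -0.12 -0.02]
lifted F [ 0.2 -0.5 -4.4] w 0.23900861084738187
t 23.9667
yellow cast [0.6549 0.1548] 69 186 247
blue tray [ 0.5719 -0.2504] 239 1617 1860
blue cast [ 0.4732 -0.04  ] 55 208 255
```

View pics/s3.png

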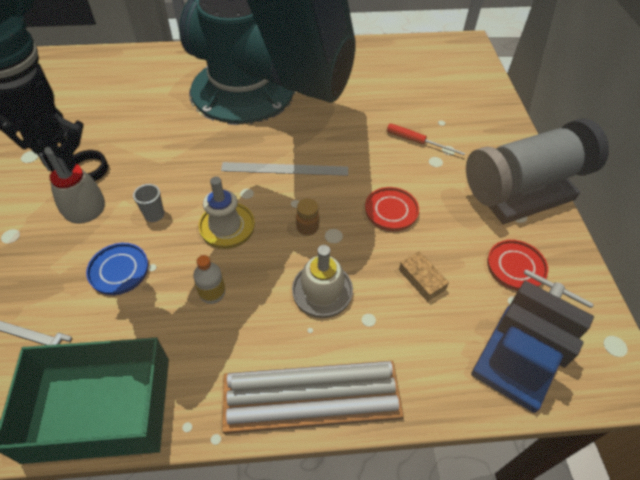

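View pics/t3.png

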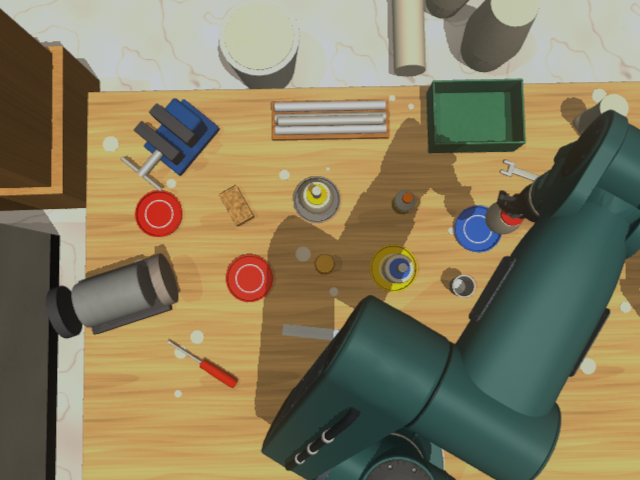

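The red cast is held and the blue tray is empty. The yellow cast measures under 1 mm off the grey tray's centre, which confirms the top-camera correction. Now to the near red tray.

```bash
python3 - <<'E'
from mv import *
x,y=.4572,.3293
carry(x,y); place(x,y); release(x,y)
pick(.4725,-.0376)
E
python3 look.py 4 red,cast,.458,.327 red,tray,.458,.327 blue,tray,.5725,-.251 yellow,tray,.477,-.035
```

```text
over [0.4572 0.3291 0.31  ] w 0.23880360825058816 F [-0.4  0.1 -4.7] t 27.3667
touch z 0.117 [0.4572 0.3293 0.117 ] f0 -4.9 F [-0.2  0.3 -3.1]
open F [-0.1  0.   0.8] 1.0015374080565922
t 33.8667
at [ 0.4727 -0.0376  0.1173] F [ 0.2 -0.1  0.4]
closed 0.24268491300393197 F [0.2 1.7 2.1] Mo [ 0.25  0.   -0.02]
lifted F [ 0.   0.7 -2.8] w 0.24071735749088619
t 39.7
red cast [0.4575 0.3276] 406 616 253
red tray [0.4581 0.327 ] 78 1755 1828
blue tray [ 0.6543 -0.268 ] 1679 164 1835
yellow tray [ 0.4763 -0.0348] 429 1411 1832
```

View pics/s4.png

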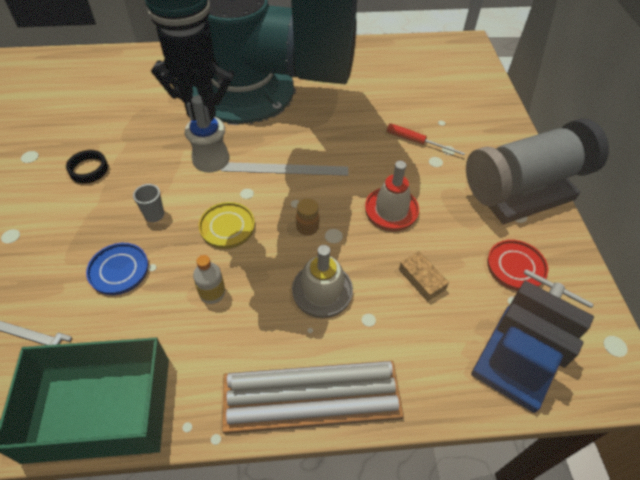

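View pics/t4.png

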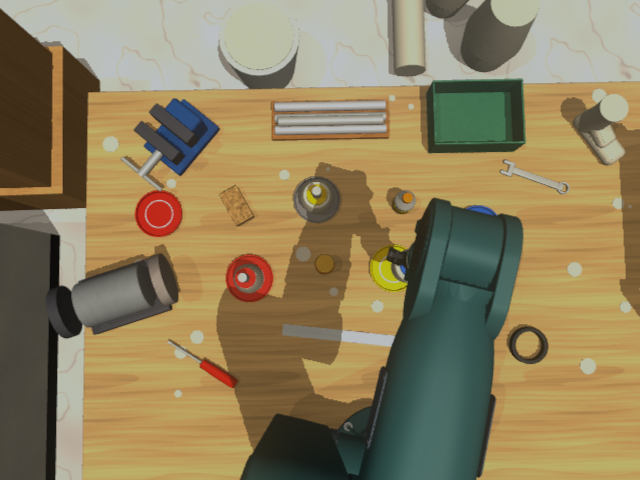

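```bash
python3 - <<'E'
from h import *
from ov import ov
p=r.read_camera("scene")
for (c,x,y) in [("blue",.571,-.248),("yellow",.476,-.033)]:
    pass
d=[]
for x,y in [(.5713,-.2484),(.476,-.0327),(.6537,.1573),(.4572,.3293)]:
    d+=[(hull(p,[circ(x,y,.016,.06)]),(0,255,0)),(hull(p,[circ(x,y,.008,.036)]),(255,0,255))]
for x,y in [(.6537,.1573),(.4572,.3293)]: d+=[(hull(p,[circ(x,y,.145,.011)]),(0,0,0))]
ov(p,d,[(.5713,-.2484),(.476,-.0327),(.6537,.1573),(.4572,.3293)],"pics/ov5.png",half=44,k=4)
E
```

```text
(no output)
```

View pics/ov5.png

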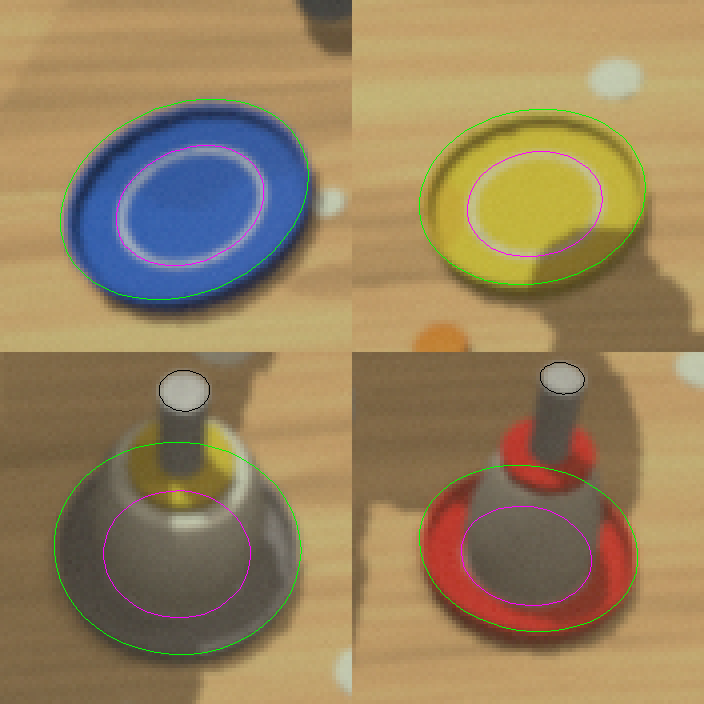

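The corrected tray positions land within about 1 px in the scene camera as well. Both placed casts' pipe tops match too. Next, the blue cast to the blue tray, then the yellow cast.

```bash
python3 - <<'E'
from mv import *
x,y=.5714,-.2481
carry(x,y); place(x,y); release(x,y)
pick(.6538,.1573)
E
python3 look.py 5 blue,cast,.5725,-.25 yellow,tray,.477,-.035
```

```text
over [ 0.5713 -0.2475  0.3104] w 0.24242515407772292 F [-0.3 -0.2 -2.6] t 41.3667
touch z 0.117 [ 0.5715 -0.2481  0.1171] f0 -2.6 F [ 0.6  0.5 -0. ]
open F [0.4 0.3 0.7] 0.9978804252180353
t 47.8667
at [0.654  0.1573 0.1174] F [-0.9  0.  -0.1]
closed 0.24179616490295952 F [-0. -0.  3.] Mo [-0.04  0.08 -0.02]
lifted F [ 0.2 -0.3 -3.4] w 0.24021994019515175
t 53.85
blue cast [ 0.5727 -0.2515] 194 343 234
yellow tray [ 0.4771 -0.0355] 600 1238 1829
```

View pics/s5.png

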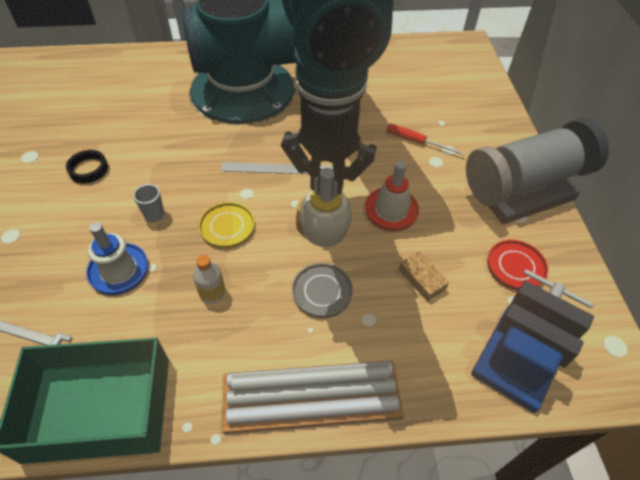

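Blue cast stands on the blue tray (scene 115,262). Yellow cast is held over the grey tray. Next, place it on the yellow tray and back the arm away for a check.

```bash
python3 - <<'E'
from mv import *
x,y=.476,-.0327
carry(x,y); place(x,y); release(x,y)
r.reach([.152,.503,.30],[180,0,163.2]); print(r.read_t())
p=r.read_camera("top")
for l in ["glue_bottle","screw_jar","tin_cup","red_cast","blue_cast","yellow_cast"]:
    print(l,[(d["conf"],np.round(d["centre"],4)) for d in r.spot_point(l,p)][:1])
from ov import ov
d=[];L=[(.4584,.327),(.5724,-.2507),(.477,-.035),(.6545,.155)]
for x,y in L: d+=[(hull(p,[circ(x,y,.016,.06)]),(0,255,0))]
for x,y in L[:3]: d+=[(hull(p,[circ(x,y,.145,.011)]),(0,0,0)),(hull(p,[circ(x,y,.092,.025)]),(255,255,0))]
ov(p,d,L,"pics/ov6.png",half=32,k=5)
E
python3 look.py 6
```

```text
over [ 0.4763 -0.0323  0.3098] w 0.24352612439020987 F [ 0.5  0.3 -3.4] t 55.6
touch z 0.117 [ 0.4762 -0.0327  0.1171] f0 -3.3 F [-0.4  0.2  2.1]
open F [-0.8 -0.2  0.7] 0.9985552637932141
t 62.1
64.3333
glue_bottle [(0.85, array([ 0.6375, -0.0597, -0.0016]))]
screw_jar [(0.86, array([0.4898, 0.1375, 0.0023]))]
tin_cup [(0.59, array([ 0.4293, -0.1881, -0.001 ]))]
red_cast [(0.65, array([0.4564, 0.3303, 0.0101]))]
blue_cast [(0.95, array([ 0.5718, -0.2485,  0.0112]))]
yellow_cast [(0.7, array([ 0.4769, -0.0313,  0.0095]))]
```

View pics/ov6.png

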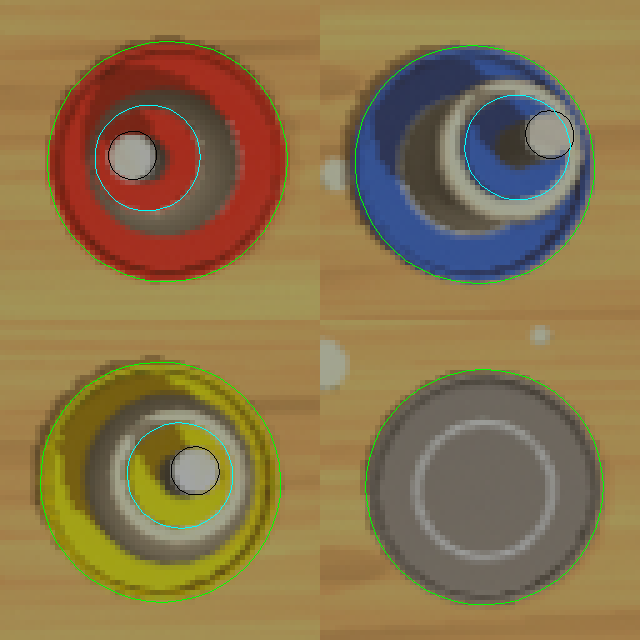

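View pics/s6.png

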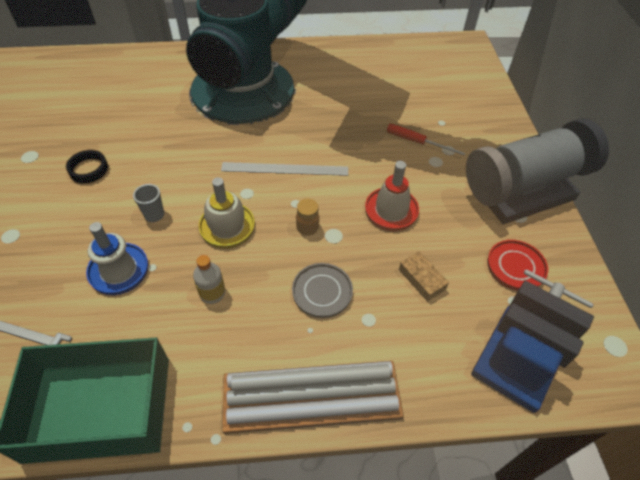

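All three casts stand upright and centred: their pipe tops and collars match the tray-centred overlay to about 1 px. The bystanders have not moved and the grey tray is empty.

```bash
python3 -c "
from plant import r
print(r.read_grip_width(), r.close_job(), r.read_t())"
```

```text
the job is handed in; nothing more can be done
the job is handed in; nothing more can be done
```

The job is handed in: each cast stands upright in the middle of the tray matching its collar. I parked the yellow cast on the grey tray, moved red to the near red tray and blue to the blue tray, then took yellow to the yellow tray. It took about 65 s of the 112 s allowed.

**Last checks:** In the top camera each cast's pipe top and collar lay within about 1 px (roughly 2 mm) of its tray's centre. The grey tray was empty. The bottle, jar and cup were where they started, within the detector's noise. Wrist force readings were under 5 N throughout, including at touch-down.

**Disagreements:** The top and wrist cameras differed by 3–4 mm, so I applied a correction of about 2.5 mm to the top-camera positions. Where the parked yellow cast came down, and the scene camera, both agreed with the correction. Several automatic colour fits failed when the arm blocked the view or a mask picked up the wrong area, so I relied on the overlays instead.

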